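# Seat a padlock body in the marking fixture and hold it for clamping

## Task

Lift the bare brass padlock body (the block without a shackle) out of the parts bin and lower it, without dropping it, flat onto the marking machine's fixture plate, square key end towards the long fence and rounded shoulders facing the front. Press it into the corner so that its key end sits flush on the long fence and its side on the end stop, both at once, and finish while still holding it pressed there with the gripper so I can tighten the clamp. Leave the other parts in the bin and don't disturb the finished padlock or the spray can beside it.

Things in the scene. Friction and masses are not known exactly. Their poses are not given: they have to be found in the camera images.
- lock_body: Bare brass padlock body, no shackle, lying flat in the bin: 50 mm wide (x), 46 mm end to end (y), 30 mm thick (z, up), 0.3 to 0.5 kg. Origin: centre of its underside. +y is the flat square key end with a key slot; at the -y end both corners (shoulders) are rounded, 10 mm radius, with two dark shackle holes. Sides flat from y = -13 to 23 mm. Seated, its axes point as those of point corner.
- key_end_left (a point): Lower edge corner of the lock body at its key end, at (-25, 23, 0) mm in its frame; same axes as the lock body, whose turn in the bin varies by more than 45 degrees either way of its seated turn.
- key_end_right (a point): Lower edge corner of the lock body at its key end, at (25, 23, 0) mm in its frame: the corner that goes into the corner of the fences; same axes as the lock body.
- corner (a point): Inside corner where the two fences' faces meet, on the top of the dark steel fixture plate, 75 mm above the counter. x runs along the long fence, y points back to the machine's column and head, -y to the front, z up. The plate spans x -115 to 45, y -100 to 85 mm and the lock body, seated, x -50 to 0, y -46 to 0. Machine, plate and fences are rigid. The head begins at y = 170 mm, 110 mm up.
- long_fence: Long fence: steel bar 8 mm high, 16 mm thick; its front face is the plane y = 0 of point corner, from x = -114 to 16 mm. Origin and axes as point corner. The gripper must hold the lock body above this height. Behind it, at y = 48 to 76, x = -100 to -20 mm, a swing clamp stands turned aside, 50 mm high.
- end_stop: End stop, the second, shorter fence: steel bar 8 mm high, 16 mm thick; its face is the plane x = 0 of point corner, from y = -60 to 0 mm. Origin and axes as point corner. Fingers reaching over it must stay above 8 mm.
- bin: Open grey plastic parts bin, 192 (x) x 372 (y) x 50 mm high outside, walls and floor 6 mm; it does not slide. Origin: centre of its underside. Its three parts lie in a row along its y, about 110 mm apart, in any order.
- shackle: Loose steel U-shaped shackle, 36 x 65 mm, 9 mm thick, lying in the bin; stays there.
- cylinder: Round brass lock cylinder standing on its 34 mm flange in the bin, 32 mm high; stays there.
- padlock: Finished brass padlock, 60 x 52 x 26 mm with a steel shackle, lying on the counter; leave alone.
- spray_can: Spray can, 48 mm diameter, 150 mm high, standing on the counter; leave alone.
Mind the look-alikes: they are no part of the job. Leave any grey or purple look-alike of the cylinder alone.

How it is judged (in metres and radians):
On the way:
1. the lock body is lifted clear of the bin in the gripper (height (world z) of lock_body above 0.055 m and contact force between lock_body and bin below 0.01 N and contact force between the fingers and lock_body above 1 N), for 0.2 s.
At the end, for the whole second after the job is handed in: Lock body flat on the plate (within 2 mm, 0.04 rad), both ends of its key-end edge within 2 mm of the long fence, its side within 2 mm of the end stop, over 2 N on each fence, at rest, fingers still touching it with over 1 N; shackle and cylinder still in the bin (y of key_end_left in the frame of corner between -0.002 and 0.003 m and y of key_end_right in the frame of corner between -0.002 and 0.003 m and x of key_end_right in the frame of corner between -0.002 and 0.003 m and z of lock_body in the frame of corner between -0.003 and 0.002 m and angle between lock_body's own z axis and vertical below 0.04 rad and contact force between lock_body and long_fence above 2 N and contact force between lock_body and end_stop above 2 N and contact force between the fingers and lock_body above 1 N and linear speed of lock_body below 0.01 m/s and x of shackle in the frame of bin between -0.095 and 0.095 m and y of shackle in the frame of bin between -0.185 and 0.185 m and height (world z) of each of shackle, cylinder below 0.05 m and x of cylinder in the frame of bin between -0.095 and 0.095 m and y of cylinder in the frame of bin between -0.185 and 0.185 m); the arm keeps its last pose, push and grip.
It fails at once if the lock body is dropped onto the fixture (let go more than 15 mm above the plate) (x of lock_body in the frame of corner between -0.14 and 0.07 m and y of lock_body in the frame of corner between -0.13 and 0.11 m and z of lock_body in the frame of corner above 0.015 m and contact force between the fingers and lock_body below 0.05 N).
It fails at once if the shackle or the cylinder is taken out of the bin (not (x of shackle in the frame of bin between -0.095 and 0.095 m and y of shackle in the frame of bin between -0.185 and 0.185 m and height (world z) of each of shackle, cylinder below 0.05 m and x of cylinder in the frame of bin between -0.095 and 0.095 m and y of cylinder in the frame of bin between -0.185 and 0.185 m)).
It fails at once if the finished padlock or the spray can is shifted by more than 30 mm (distance of any of padlock, spray_can from where it was at the start of the episode above 0.03 m).
It also fails if it takes over 64 s, if anything falls off the work surface, if the arm or the gripper's body presses on something with over 40 N, if the wrist force passes 120 N, or if a joint passes its speed limit or range.

## Robot

A 6-joint arm with a two-finger parallel gripper is mounted at the origin on the work surface. World frame = base frame: x ahead of the robot, y to its left, z up, the work surface at z = 0. Lengths are in m, angles in degrees, forces in N, time in s.
With the tool pointing down it reaches from about 0.3 to 0.75 m from the base axis. Payload 8.5 kg.
Tool frame: the origin (TCP) lies at the very end of the fingers, on their centre line; the grasp point (between the pads) lies 19 mm behind it (hold_point_z is the distance from the TCP to the grasp point, in m); z points along the fingers, y is the direction in which the jaws open and shut (so a half turn about z gives the same grasp; the last joint's range is limited). The gripper opens to 85 mm and grips with 20 to 120 N. Pads are 22 mm wide; open, the fingers measure 114 mm over their backs; the gripper's body (76 mm by 85 mm) begins 54 mm behind the grasp point. The pads swing forward as they close: fully open they stand 13 mm farther back than shut.
Start: joints at [-77.939, 21.807, 74.336, -0, 83.858, -12.336], TCP at [0.227, -0.501, 0.231] pointing down, gripper open.
Joint ranges: [-178.18, 178.18], [-50.72, 133.34], [12.68, 142.11], [-81.47, 261.47], [9.98, 163.14], [-165.26, 165.26]. Speed limits (degrees/s): [136.94, 136.94, 180, 180, 180, 180].

## Interface

Orientations are given as a 3x3 rotation matrix whose columns are the frame's x, y, z axes.
In Python, from rig import observe, get_image, close_job, hold_point_z gives the robot as it stands. The module is installed in compiled form; this text tells all that it offers.
- The arm moves only by the tool jog_arm, never from a script. Its arguments are lists of equal length, an entry for each row: "travel": the shift along the world's x, y, z in m, a list of three; "dr": the turn, a rotation vector about the world's x, y, z in rad, a list of three. In form: {"travel": [[x, y, z], ...], "dr": [[rx, ry, rz], ...]}. A call has 1 to 20 rows; each row shifts and turns the commanded pose from where the row before left it; what a row does not reach is not made up. A row lasts 1/12 s, in which the tool goes at most 41.7 mm and 7.16 degrees, less where a joint would pass 70% of its speed; a pose out of reach is approached as far as the arm can. A call with a gripper value outside its range is refused whole. "jaw" is the finger opening in m, from 0 to 0.0854, set as the call begins (left out, the last holds). The fingers move at their own pace and stop on an object; "newtons" is the grip in N (left out, the last holds). Time passes only in rows, so rows that do not move let the fingers close. It gives the time, the measured TCP pose, the force and the opening at its end, in the units of the state.
- observe(): the state, without advancing time (a new reading comes with each control period).
- get_image(name): name is "side" or "top" or "wrist"; returns a dict with "color" (384x512x3 uint8, red, green, blue), "fovy" (degrees; the focal length in pixels is half the picture's height over the tangent of half this angle, whatever the lens; pixels are square), "cx", "cy" (the principal point, pixels), "R" (3x3) and "t" (3): a world point X has camera coordinates R X + t. Camera axes: x right, y down, z forward; pixel columns grow to the right and rows downward; lengths in m; the calibration is good to about 2 mm. A picture is of the moment at which its call begins. There is no depth.
- close_job(): hands the job in, once; it reports no verdict.
The state is a dict: "time_s": time; "q": joint angles; "qvel": joint speeds; "joint_efforts": joint torques, N m; "position": TCP position; "tool_rot": TCP orientation; "ft_force": force on the tool from outside, world axes, zero at the start; "wrist_torque": the same for the moment, N m; "grip_width": finger opening in m.
Only numpy, scipy, OpenCV 4.12 (cv2) and the standard library are available. Lean on these libraries where they do the work, as an engineer would, in place of code of your own. Each camera call takes 0.05 s, during which the arm holds its last target.

## Working session

There is one attempt and no reset: what is moved stays moved. The work goes in short steps, Python scripts to look and compute and a tool call to move; the robot and the scene stay as the last step left them, time stands still between calls to the robot, and variables do not carry over. Pictures are saved under pics/ and viewed, and the job is handed in when it is done.

Besides the shell and the picture viewer there is one more tool, called after "Call:" as name(argument=value, ...), one argument or row to a line, values as JSON. jog_arm: Moves the arm, as the interface text tells. Its arguments: {"type":"object","properties":{"travel":{"type":"array"},"dr":{"type":"array"},"jaw":{"type":"number"},"newtons":{"type":"number"}},"required":["travel","dr"]}

```bash
mkdir -p pics; python3 - <<'E'
from rig import *
import cv2
print(hold_point_z)
s=observe();print(s)
for n in("side","top","wrist"):
    i=get_image(n);cv2.imwrite(f"pics/a_{n}.png",i["color"][:,:,::-1]);print(n,i["fovy"],i["cx"],i["cy"],i["R"],i["t"])
E
```

```text
0.0187
{'time_s': 0.0, 'q': array([-7.79407242e+01,  2.18419723e+01,  7.43868720e+01, -7.81363312e-04,
        8.38574815e+01, -1.23350539e+01]), 'qvel': array([-0.05949232, -0.12218104,  0.13667909, -0.05190065, -0.02908206,
       -0.0489903 ]), 'joint_efforts': array([-3.51717372e-04, -4.48464131e+01, -2.31276888e+01, -3.05613794e-04,
        4.80139162e-03,  9.01558337e-06]), 'position': array([ 0.22709397, -0.50059437,  0.2306901 ]), 'tool_rot': array([[ 9.10723983e-01,  4.13015397e-01, -3.28038624e-04],
       [ 4.13015412e-01, -9.10722848e-01,  1.47058780e-03],
       [ 3.08623134e-04, -1.47478458e-03, -9.99998865e-01]]), 'ft_force': array([ 0.40252996, -0.98756878, -0.57466667]), 'wrist_torque': array([ 0.01733725, -0.05236509,  0.0230018 ]), 'grip_width': 0.085551585255318}
side 53.50176327775348 257.1354520032583 187.42120957359785 [[ 0.86142112 -0.50751424 -0.01956907]
 [-0.37783643 -0.61461459 -0.69245111]
 [ 0.33940136  0.60388592 -0.72119936]] [-0.55297915  0.23954374  0.6709587 ]
top 42.42804169330746 257.58414850210767 196.25840260259187 [[ 0.0205409  -0.99952323  0.02305184]
 [-0.98945277 -0.02362998 -0.14291553]
 [ 0.1433921  -0.01987309 -0.9894664 ]] [-0.10013814  0.59579918  0.99660569]
wrist 64.64041807255019 258.8417560778483 193.8522510638757 [[ 0.413805   -0.91036445 -0.00140736]
 [-0.87402275 -0.39771742  0.27911481]
 [-0.25465593 -0.11426904 -0.96025671]] [-0.54955905 -0.03675213  0.37961542]
```

View pics/a_top.png

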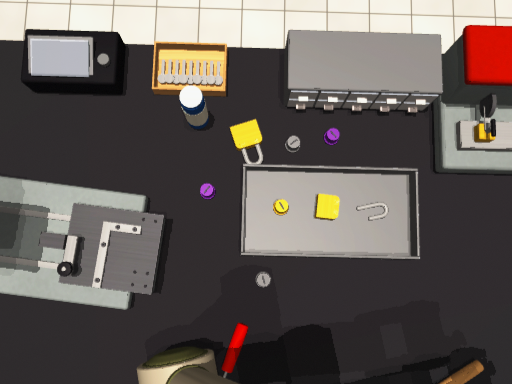

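View pics/a_side.png

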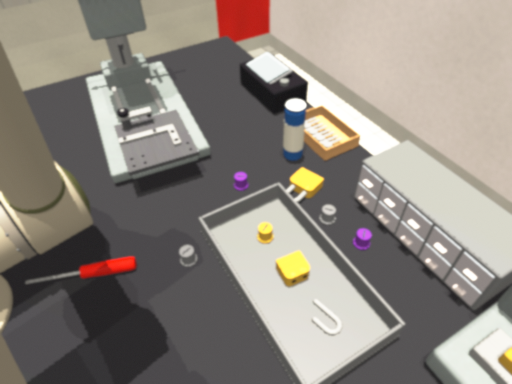

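View pics/a_wrist.png

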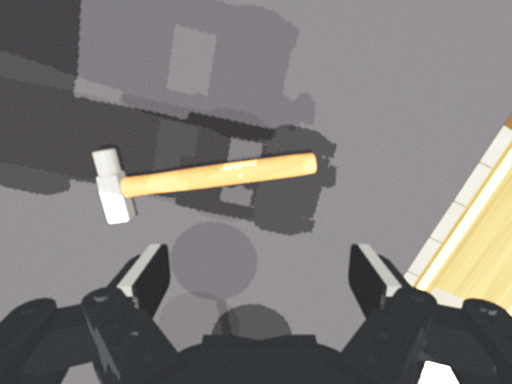

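```bash
cat > h.py <<'E'
import numpy as np,cv2
from rig import *
def K(i):
    f=i["color"].shape[0]/2/np.tan(np.radians(i["fovy"])/2); return f
def ray(i,uv,z):
    f=K(i);d=np.array([(uv[0]-i["cx"])/f,(uv[1]-i["cy"])/f,1.]);R=np.array(i["R"]);t=np.array(i["t"])
    o=-R.T@t;d=R.T@d;return o+d*(z-o[2])/d[2]
def proj(i,X):
    c=np.array(i["R"])@np.array(X)+i["t"];f=K(i);return np.array([i["cx"]+f*c[0]/c[2],i["cy"]+f*c[1]/c[2]])
def crop(i,u0,v0,u1,v1,s,name):
    cv2.imwrite(name,cv2.resize(i["color"][v0:v1,u0:u1,::-1],None,fx=s,fy=s,interpolation=cv2.INTER_CUBIC))
E
python3 - <<'E'
from h import *
i=get_image("top")
crop(i,30,180,180,310,5,"pics/b1.png")
crop(i,295,180,360,235,10,"pics/b2.png")
E
```

```text
(no output)
```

View pics/b1.png

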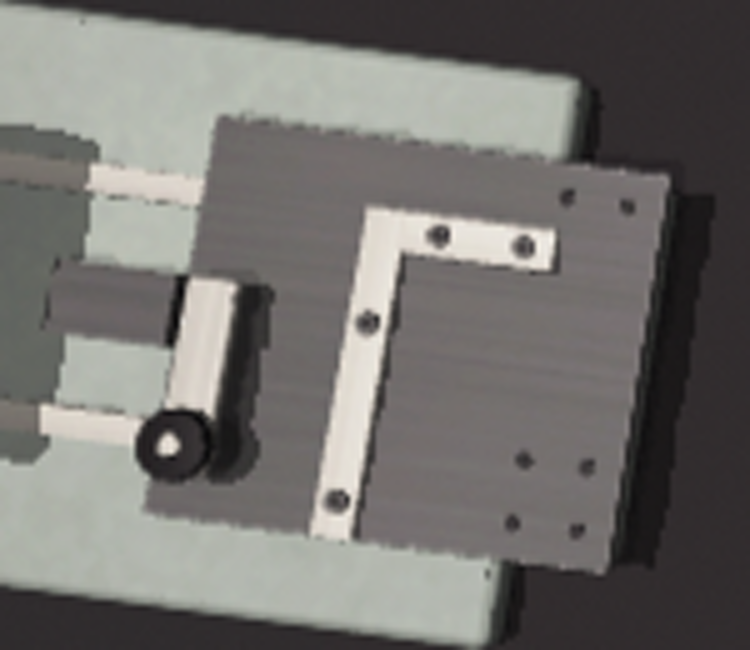

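View pics/b2.png

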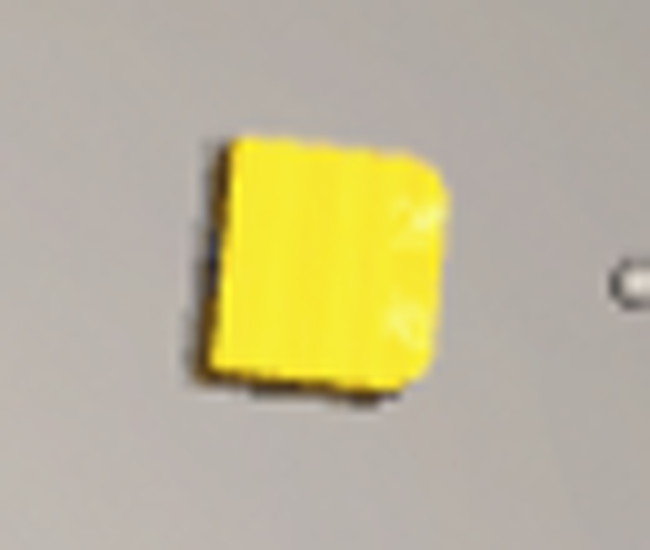

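```bash
python3 - <<'E'
from h import *
i=get_image("top");c=i["color"].astype(int)
print("cam",-np.array(i["R"]).T@i["t"])
b=lambda x,y,u0,v0,s:(u0+(x+.5)/s-.5,v0+(y+.5)/s-.5)
print("plate")
for p in[(217,115),(670,175),(605,573),(145,512)]:print(ray(i,b(*p,30,180,5),.075))
print("fence top")
for p in[(404,251),(356,535),(555,272),(368,207),(556,229),(311,535)]:print(ray(i,b(*p,30,180,5),.083))
m=((c[:,:,0]>225)&(c[:,:,1]>195)&(c[:,:,2]<140)).astype(np.uint8);m[:,:295]=0;m[:,360:]=0;m[:180]=0;m[235:]=0
cs,_=cv2.findContours(m,0,1);k=max(cs,key=cv2.contourArea);r=cv2.minAreaRect(k);print(r)
print(np.array([ray(i,q,.036) for q in cv2.boxPoints(r)]))
for p in[(229,137),(210,373)]:print("key",ray(i,b(*p,295,180,10),.036))
for p in[(258,168-0),(0,0)]:pass
m2=i["color"]
for q in [(247,168),(416,170),(419,257),(242,254)]:print("bin",ray(i,q,.05))
E
```

```text
cam [ 0.44866669 -0.06620603  1.07356517]
plate
[0.57154408 0.28613252 0.075     ]
[0.55140712 0.10285846 0.075     ]
[0.39304834 0.12089159 0.075     ]
[0.41317158 0.30269231 0.075     ]
fence top
[0.51777474 0.20549278 0.083     ]
[0.40622022 0.21717292 0.083     ]
[0.51074923 0.14524866 0.083     ]
[0.53500223 0.22086193 0.083     ]
[0.52789569 0.14578091 0.083     ]
[0.40587584 0.23466124 0.083     ]
((327.7673034667969, 205.82672119140625), (21.59230613708496, 23.38337516784668), 5.710593223571777)
[[ 0.55900215 -0.21108374  0.036     ]
 [ 0.60885784 -0.21586652  0.036     ]
 [ 0.6053337  -0.26174749  0.036     ]
 [ 0.55548316 -0.25664699  0.036     ]]
key [ 0.60853758 -0.21429239  0.036     ]
key [ 0.5580023  -0.21042761  0.036     ]
bin [ 0.65663193 -0.06322013  0.05      ]
bin [ 0.66135863 -0.4219884   0.05      ]
bin [ 0.4779476  -0.42355479  0.05      ]
bin [ 0.47636136 -0.05720007  0.05      ]
```

Call:
jog_arm(
  travel=[
    [0.0178,0.0133,-0.002],
    [0.0178,0.0133,-0.002],
    [0.0178,0.0133,-0.002],
    [0.0178,0.0133,-0.002],
    [0.0178,0.0133,-0.002],
    [0.0178,0.0133,-0.002],
    [0.0178,0.0133,-0.002],
    [0.0178,0.0133,-0.002],
    [0.0178,0.0133,-0.002],
    [0.0178,0.0133,-0.002],
    [0.0178,0.0133,-0.002],
    [0.0178,0.0133,-0.002],
    [0.0178,0.0133,-0.002],
    [0.0178,0.0133,-0.002],
    [0.0178,0.0133,-0.002],
    [0.0178,0.0133,-0.002],
    [0.0178,0.0133,-0.002],
    [0.0178,0.0133,-0.002],
    [0.0178,0.0133,-0.002],
    [0.0178,0.0133,-0.002],
  ],
  dr=[
    [0,0,0.0524],
    [0,0,0.0524],
    [0,0,0.0524],
    [0,0,0.0524],
    [0,0,0.0524],
    [0,0,0.0524],
    [0,0,0.0524],
    [0,0,0.0524],
    [0,0,0.0524],
    [0,0,0.0524],
    [0,0,0.0524],
    [0,0,0.0524],
    [0,0,0.0524],
    [0,0,0.0524],
    [0,0,0.0524],
    [0,0,0.0524],
    [0,0,0.0524],
    [0,0,0.0524],
    [0,0,0.0524],
    [0,0,0.0524],
  ],
  jaw=0.0854,
  newtons=60,
)

```text
time_s: 1.92
position: [0.584, -0.234, 0.191]
tool_rot: [[0.094, 0.996, -0.0], [0.996, -0.094, 0.0], [0.0, -0.0, -1.0]]
ft_force: [-0.1, -0.3, 0.0]
grip_width: 0.0853
```

```bash
python3 - <<'E'
from h import *
i=get_image("wrist");cv2.imwrite("pics/c_wrist.png",i["color"][:,:,::-1])
s=observe();print(s["position"],s["tool_rot"],s["ft_force"],s["q"])
E
```

```text
[ 0.58617273 -0.23152073  0.19036162] [[ 8.84810283e-02  9.96077810e-01  3.21438825e-04]
 [ 9.96076541e-01 -8.84814320e-02  1.60037981e-03]
 [ 1.62254418e-03  1.78574421e-04 -9.99998668e-01]] [-0.75297879  3.15601929 -0.89389051] [-32.33380814  31.596567    64.50748226   0.08782026  83.92943958
 -27.26687815]
```

View pics/c_wrist.png

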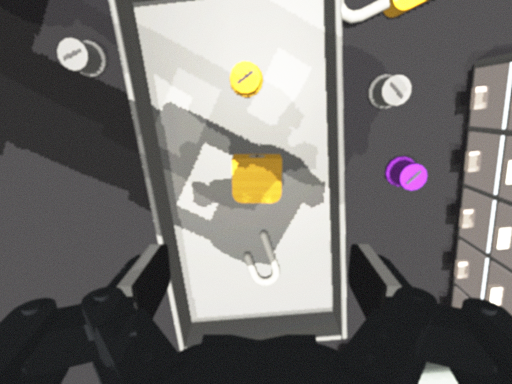

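```bash
python3 - <<'E'
from h import *
i=get_image("wrist");c=i["color"]
print("cam",-np.array(i["R"]).T@i["t"],observe()["position"])
crop(i,220,140,300,215,8,"pics/d.png")
h=cv2.cvtColor(c,cv2.COLOR_RGB2HSV);m=cv2.inRange(h,(10,120,60),(35,255,255));m[:140]=0;m[215:]=0;m[:,:220]=0;m[:,300:]=0
cs,_=cv2.findContours(m,0,1);k=max(cs,key=cv2.contourArea);r=cv2.minAreaRect(k);print(r)
print(np.array([ray(i,q,.036) for q in cv2.boxPoints(r)]))
E
```

```text
cam [ 0.59267018 -0.16116861  0.33370743] [ 0.58474155 -0.23280534  0.19044256]
((254.5, 181.0), (48.0, 49.0), 90.0)
[[ 0.56004083 -0.20664084  0.036     ]
 [ 0.60819332 -0.21087701  0.036     ]
 [ 0.60474072 -0.26058122  0.036     ]
 [ 0.55436441 -0.25615125  0.036     ]]
```

View pics/d.png

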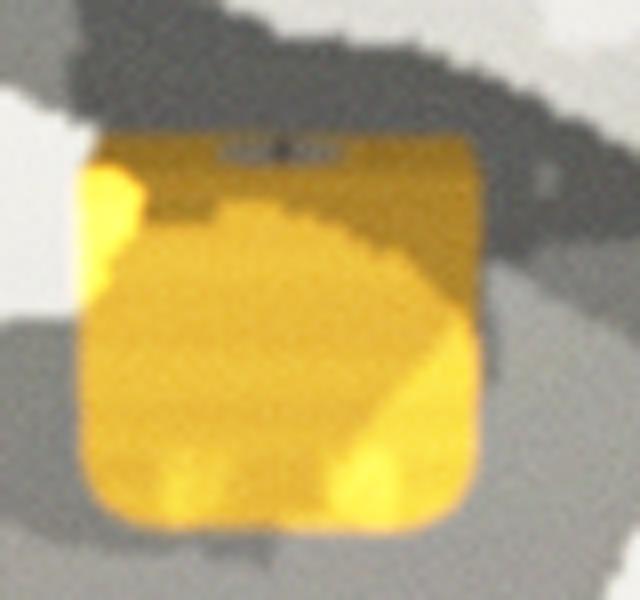

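Call:
jog_arm(
  travel=[
    [-0.0007,0,-0.0135],
    [0,0,-0.0135],
    [0,0,-0.0135],
    [0,0,-0.0135],
    [0,0,-0.0135],
    [0,0,-0.0135],
    [0,0,-0.0135],
    [0,0,-0.0135],
    [0,0,-0.0135],
    [0,0,-0.0135],
    [0,0,-0.0135],
    [0,0,-0.0135],
    [0,0,-0.003],
    [0,0,-0.003],
    [0,0,-0.003],
    [0,0,-0.0035],
    [0,0,0],
    [0,0,0],
    [0,0,0],
    [0,0,0],
  ],
  dr=[
    [0,0,0],
    [0,0,0],
    [0,0,0],
    [0,0,0],
    [0,0,0],
    [0,0,0],
    [0,0,0],
    [0,0,0],
    [0,0,0],
    [0,0,0],
    [0,0,0],
    [0,0,0],
    [0,0,0],
    [0,0,0],
    [0,0,0],
    [0,0,0],
    [0,0,0],
    [0,0,0],
    [0,0,0],
    [0,0,0],
  ],
)

```text
time_s: 3.68
position: [0.5826, -0.2349, 0.0172]
tool_rot: [[0.097, 0.995, 0.0], [0.995, -0.097, -0.0], [-0.0, 0.001, -1.0]]
ft_force: [-0.1, -0.7, 0.7]
grip_width: 0.085
```

Call:
jog_arm(
  travel=[
    [0,0,0],
    [0,0,0],
    [0,0,0],
    [0,0,0],
    [0,0,0],
    [0,0,0],
    [0,0,0],
    [0,0,0],
    [0,0,0],
    [0,0,0],
  ],
  dr=[
    [0,0,0],
    [0,0,0],
    [0,0,0],
    [0,0,0],
    [0,0,0],
    [0,0,0],
    [0,0,0],
    [0,0,0],
    [0,0,0],
    [0,0,0],
  ],
  jaw=0.03,
  newtons=60,
)

```text
time_s: 4.52
position: [0.5826, -0.2349, 0.0172]
tool_rot: [[0.097, 0.995, 0.0], [0.995, -0.097, -0.0], [-0.0, 0.0, -1.0]]
ft_force: [-1.9, 0.2, 6.6]
grip_width: 0.0485
```

```bash
python3 - <<'E'
from h import *
i=get_image("wrist");cv2.imwrite("pics/e_wrist.png",i["color"][:,:,::-1])
s=observe();print(s["position"],s["tool_rot"],s["ft_force"],s["grip_width"])
E
```

```text
[ 0.58256519 -0.2349207   0.01727411] [[ 9.67631403e-02  9.95307364e-01  3.81580785e-04]
 [ 9.95307399e-01 -9.67630227e-02 -3.15448917e-04]
 [-2.77045720e-04  4.10314007e-04 -9.99999877e-01]] [-1.22408154  0.70613581  5.2550427 ] 0.048736127645931625
```

View pics/e_wrist.png

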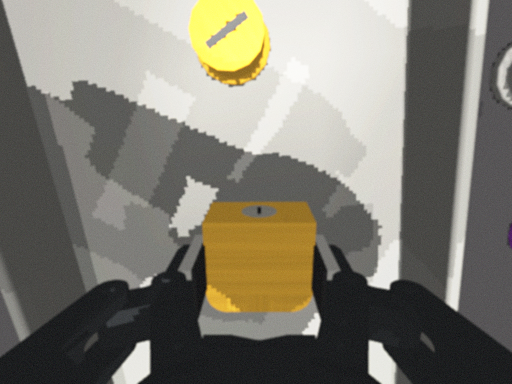

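Call:
jog_arm(
  travel=[
    [0,0,0.004],
    [0,0,0.008],
    [0,0,0.012],
    [0,0,0.014],
    [0,0,0.014],
    [0,0,0.014],
    [0,0,0.014],
    [0,0,0.014],
    [0,0,0.014],
    [0,0,0.014],
    [0,0,0.014],
    [0,0,0.014],
    [0,0,0.014],
    [0,0,0.012],
    [0,0,0.008],
    [0,0,0.004],
    [0,0,0],
    [0,0,0],
  ],
  dr=[
    [0,0,0],
    [0,0,0],
    [0,0,0],
    [0,0,0],
    [0,0,0],
    [0,0,0],
    [0,0,0],
    [0,0,0],
    [0,0,0],
    [0,0,0],
    [0,0,0],
    [0,0,0],
    [0,0,0],
    [0,0,0],
    [0,0,0],
    [0,0,0],
    [0,0,0],
    [0,0,0],
  ],
)

```text
time_s: 6.07
position: [0.5822, -0.2347, 0.2042]
tool_rot: [[0.097, 0.995, -0.001], [0.995, -0.097, 0.001], [0.001, -0.001, -1.0]]
ft_force: [0.9, -0.0, -4.8]
grip_width: 0.0483
```

Call:
jog_arm(
  travel=[
    [-0.0015,0.006,0],
    [-0.003,0.012,0],
    [-0.005,0.02,0],
    [-0.006,0.0245,0],
    [-0.006,0.0245,0],
    [-0.006,0.0245,0],
    [-0.006,0.0245,0],
    [-0.006,0.0245,0],
    [-0.006,0.0245,0],
    [-0.006,0.0245,0],
    [-0.006,0.0245,0],
    [-0.006,0.0245,0],
    [-0.006,0.0245,0],
    [-0.006,0.0245,0],
    [-0.006,0.0245,0],
    [-0.006,0.0245,0],
    [-0.006,0.0245,0],
    [-0.005,0.02,0],
    [-0.003,0.008,0],
    [-0.001,0.004,0],
  ],
  dr=[
    [0,0,-0.0005],
    [0,0,-0.0005],
    [0,0,-0.0005],
    [0,0,-0.0005],
    [0,0,-0.0005],
    [0,0,-0.0005],
    [0,0,-0.0005],
    [0,0,-0.0005],
    [0,0,-0.0005],
    [0,0,-0.0005],
    [0,0,-0.0005],
    [0,0,-0.0005],
    [0,0,-0.0005],
    [0,0,-0.0005],
    [0,0,-0.0005],
    [0,0,-0.0005],
    [0,0,-0.0005],
    [0,0,-0.0005],
    [0,0,-0.0005],
    [0,0,-0.0005],
  ],
)

```text
time_s: 7.73
position: [0.4786, 0.1796, 0.2047]
tool_rot: [[0.105, 0.995, -0.001], [0.995, -0.105, 0.0], [-0.0, -0.001, -1.0]]
ft_force: [0.3, -0.6, -4.8]
grip_width: 0.0484
```

Call:
jog_arm(
  travel=[
    [0,0,0],
    [0,0,0],
    [0,0,0],
    [0,0,0],
  ],
  dr=[
    [0,0,0],
    [0,0,0],
    [0,0,0],
    [0,0,0],
  ],
)

```text
time_s: 8.07
position: [0.4802, 0.1773, 0.2048]
tool_rot: [[0.108, 0.994, -0.0], [0.994, -0.108, -0.0], [-0.0, -0.0, -1.0]]
ft_force: [-0.1, -0.9, -5.0]
grip_width: 0.0485
```

```bash
python3 - <<'E'
from h import *
for n in("wrist","top","side"):
    i=get_image(n);cv2.imwrite(f"pics/f_{n}.png",i["color"][:,:,::-1])
s=observe();print(s["position"],s["tool_rot"],s["ft_force"],s["grip_width"])
E
```

```text
[0.48014369 0.1776157  0.20478987] [[ 1.07649500e-01  9.94188907e-01 -4.07091665e-05]
 [ 9.94188904e-01 -1.07649503e-01 -8.98012949e-05]
 [-9.36617728e-05 -3.08055372e-05 -9.99999995e-01]] [-0.13179047 -0.63577247 -4.31741058] 0.04902853195996289
```

View pics/f_wrist.png

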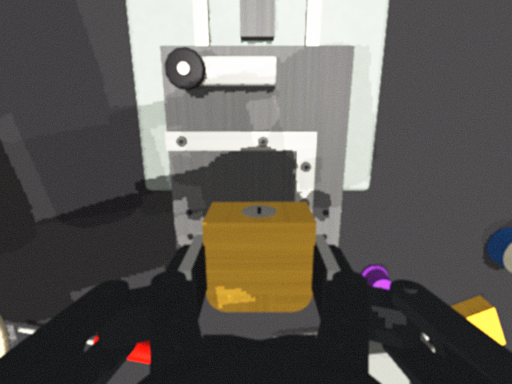

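View pics/f_side.png

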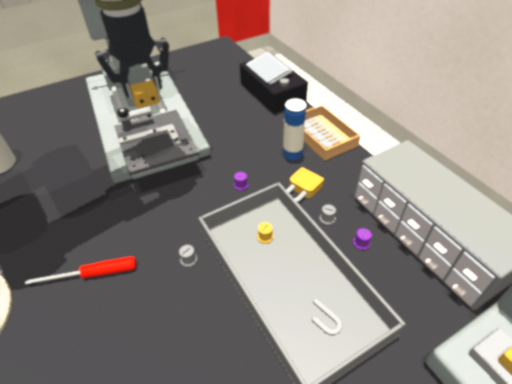

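```bash
python3 - <<'E'
from h import *
i=get_image("wrist");crop(i,150,115,340,205,4,"pics/g.png")
for q in [(168,150.5),(296.5,150.5),(317,131),(165,132)]:print(ray(i,q,.083))
print(observe()["position"])
E
```

```text
[0.40504382 0.21918235 0.083     ]
[0.51660372 0.20720426 0.083     ]
[0.53529398 0.22201515 0.083     ]
[0.40549852 0.235107   0.083     ]
[0.48010669 0.17774854 0.20479172]
```

View pics/g.png

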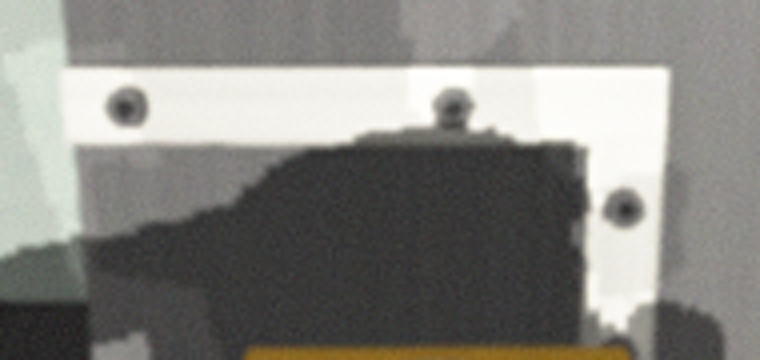

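Call:
jog_arm(
  travel=[
    [0,0,-0.004],
    [0,0,-0.008],
    [0,0,-0.012],
    [0,0,-0.012],
    [0,0,-0.012],
    [0,0,-0.012],
    [0,0,-0.012],
    [0,0,-0.012],
    [0,0,-0.01],
    [0,0,-0.008],
    [0,0,-0.006],
    [0,0,-0.003],
    [0,0,-0.001],
    [0,0,0],
    [0,0,0],
  ],
  dr=[
    [0,0,0],
    [0,0,0],
    [0,0,0],
    [0,0,0],
    [0,0,0],
    [0,0,0],
    [0,0,0],
    [0,0,0],
    [0,0,0],
    [0,0,0],
    [0,0,0],
    [0,0,0],
    [0,0,0],
    [0,0,0],
    [0,0,0],
  ],
)

```text
time_s: 9.52
position: [0.4802, 0.1782, 0.0932]
tool_rot: [[0.107, 0.994, 0.001], [0.994, -0.107, 0.0], [0.0, 0.001, -1.0]]
ft_force: [0.0, 0.2, -4.2]
grip_width: 0.0487
```

Call:
jog_arm(
  travel=[
    [0,0,-0.001],
    [0,0,-0.001],
    [0,0,-0.001],
    [0,0,-0.001],
    [0,0,-0.001],
    [0,0,0],
    [0,0,0],
    [0,0,0],
  ],
  dr=[
    [0,0,0],
    [0,0,0],
    [0,0,0],
    [0,0,0],
    [0,0,0],
    [0,0,0],
    [0,0,0],
    [0,0,0],
  ],
)

```text
time_s: 10.18
position: [0.48, 0.1781, 0.0878]
tool_rot: [[0.107, 0.994, -0.0], [0.994, -0.107, 0.0], [0.0, -0.0, -1.0]]
ft_force: [0.1, -0.1, -4.4]
grip_width: 0.0487
```

```bash
python3 - <<'E'
from h import *
for n in("wrist","side"):
    i=get_image(n);cv2.imwrite(f"pics/h_{n}.png",i["color"][:,:,::-1])
crop(i,80,60,210,180,5,"pics/h_s.png")
s=observe();print(s["position"],s["ft_force"],s["wrist_torque"])
E
```

```text
[0.47999598 0.17812623 0.08786998] [ 0.41062185  0.64516565 -4.7788984 ] [-0.01593904  0.00146861  0.01468529]
```

View pics/h_wrist.png

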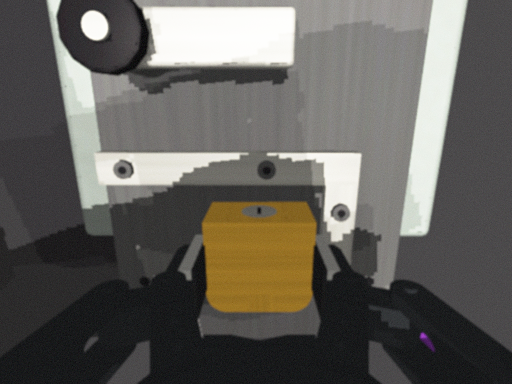

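View pics/h_s.png

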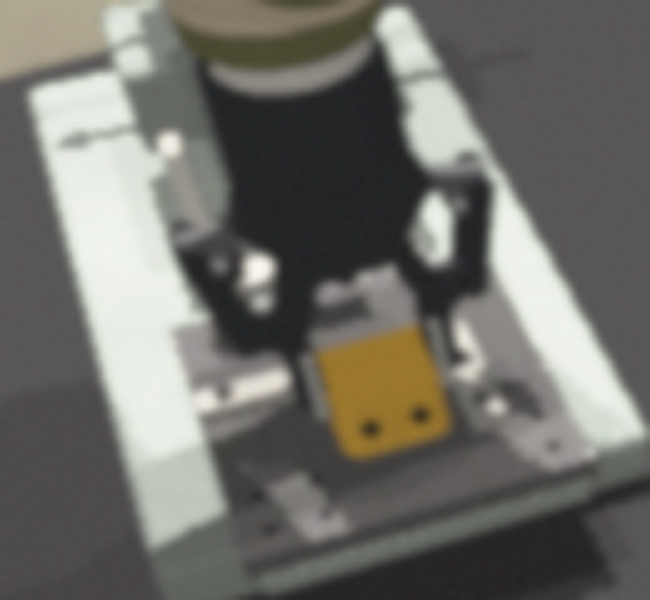

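Call:
jog_arm(
  travel=[
    [0,0,-0.001],
    [0,0,-0.0005],
    [0,0,0],
    [0,0,0],
    [0,0,0],
    [0,0,0],
  ],
  dr=[
    [0,0,0],
    [0,0,0],
    [0,0,0],
    [0,0,0],
    [0,0,0],
    [0,0,0],
  ],
)

```text
time_s: 10.78
position: [0.48, 0.1781, 0.0863]
tool_rot: [[0.107, 0.994, -0.0], [0.994, -0.107, 0.0], [0.0, -0.0, -1.0]]
ft_force: [0.5, 0.6, -4.8]
grip_width: 0.0485
```

Call:
jog_arm(
  travel=[
    [0,0,-0.0005],
    [0,0,-0.0005],
    [0,0,0],
    [0,0,0],
    [0,0,0],
    [0,0,0],
  ],
  dr=[
    [0,0,0],
    [0,0,0],
    [0,0,0],
    [0,0,0],
    [0,0,0],
    [0,0,0],
  ],
)

```text
time_s: 11.28
position: [0.48, 0.1781, 0.0862]
tool_rot: [[0.107, 0.994, 0.001], [0.994, -0.107, 0.0], [0.0, 0.001, -1.0]]
ft_force: [-3.4, -0.6, 6.2]
grip_width: 0.0484
```

Call:
jog_arm(
  travel=[
    [0.0001,0.001,0],
    [0.0001,0.001,0],
    [0.0001,0.001,0],
    [0.0001,0.001,0],
    [0.0001,0.001,0],
    [0.0001,0.001,0],
    [0.0001,0.001,0],
    [0.0001,0.001,0],
    [0,0,0],
    [0,0,0],
    [0,0,0],
  ],
  dr=[
    [0,0,0],
    [0,0,0],
    [0,0,0],
    [0,0,0],
    [0,0,0],
    [0,0,0],
    [0,0,0],
    [0,0,0],
    [0,0,0],
    [0,0,0],
    [0,0,0],
  ],
)

```text
time_s: 12.2
position: [0.4815, 0.1857, 0.0863]
tool_rot: [[0.107, 0.994, 0.002], [0.994, -0.107, -0.001], [-0.001, 0.002, -1.0]]
ft_force: [-0.4, -4.1, 5.8]
grip_width: 0.0489
```

Call:
jog_arm(
  travel=[
    [0.0001,0.001,0],
    [0.0001,0.001,0],
    [0,0,0],
    [0,0,0],
    [0,0,0],
  ],
  dr=[
    [0,0,0],
    [0,0,0],
    [0,0,0],
    [0,0,0],
    [0,0,0],
  ],
)

```text
time_s: 12.62
position: [0.4818, 0.1876, 0.0863]
tool_rot: [[0.107, 0.994, 0.002], [0.994, -0.107, -0.001], [-0.001, 0.002, -1.0]]
ft_force: [0.8, -3.9, 6.6]
grip_width: 0.0486
```

Call:
jog_arm(
  travel=[
    [0,0.0005,0],
    [0.0001,0.0005,0],
    [0,0,0],
    [0,0,0],
    [0,0,0],
  ],
  dr=[
    [0,0,0],
    [0,0,0],
    [0,0,0],
    [0,0,0],
    [0,0,0],
  ],
)

```text
time_s: 13.03
position: [0.4819, 0.1886, 0.0863]
tool_rot: [[0.107, 0.994, 0.002], [0.994, -0.107, -0.001], [-0.001, 0.002, -1.0]]
ft_force: [0.2, -5.1, 5.9]
grip_width: 0.0486
```

Friction is about 4 N; keep going in small steps.

Call:
jog_arm(
  travel=[
    [0,0.0005,0],
    [0.0001,0.0005,0],
    [0,0,0],
    [0,0,0],
    [0,0,0],
  ],
  dr=[
    [0,0,0],
    [0,0,0],
    [0,0,0],
    [0,0,0],
    [0,0,0],
  ],
)

```text
time_s: 13.45
position: [0.4819, 0.189, 0.0863]
tool_rot: [[0.107, 0.994, 0.002], [0.994, -0.107, -0.002], [-0.002, 0.002, -1.0]]
ft_force: [-0.6, -9.5, 5.9]
grip_width: 0.0485
```

Call:
jog_arm(
  travel=[
    [0,0.0005,0],
    [0.0001,0.0005,0],
    [0,0,0],
    [0,0,0],
    [0,0,0],
  ],
  dr=[
    [0,0,0],
    [0,0,0],
    [0,0,0],
    [0,0,0],
    [0,0,0],
  ],
)

```text
time_s: 13.87
position: [0.4819, 0.1891, 0.0863]
tool_rot: [[0.107, 0.994, 0.001], [0.994, -0.107, -0.004], [-0.004, 0.002, -1.0]]
ft_force: [-2.0, -14.6, 8.3]
grip_width: 0.0483
```

Call:
jog_arm(
  travel=[
    [0.001,-0.0001,0],
    [0.001,-0.0001,0],
    [0.001,-0.0001,0],
    [0.001,-0.0001,0],
    [0.001,-0.0001,0],
    [0.001,-0.0001,0],
    [0.001,-0.0001,0],
    [0,0,0],
    [0,0,0],
    [0,0,0],
  ],
  dr=[
    [0,0,0],
    [0,0,0],
    [0,0,0],
    [0,0,0],
    [0,0,0],
    [0,0,0],
    [0,0,0],
    [0,0,0],
    [0,0,0],
    [0,0,0],
  ],
)

```text
time_s: 14.7
position: [0.4838, 0.1888, 0.0863]
tool_rot: [[0.106, 0.994, -0.01], [0.994, -0.106, -0.004], [-0.005, -0.009, -1.0]]
ft_force: [-23.0, -12.7, 24.0]
grip_width: 0.0484
```

Call:
jog_arm(
  travel=[
    [0.0005,-0.0001,0],
    [0.0005,0,0],
    [0,0,0],
    [0,0,0],
    [0,0,0],
  ],
  dr=[
    [0,0,0],
    [0,0,0],
    [0,0,0],
    [0,0,0],
    [0,0,0],
  ],
)

```text
time_s: 15.12
position: [0.4846, 0.1887, 0.0863]
tool_rot: [[0.106, 0.994, -0.01], [0.994, -0.106, -0.004], [-0.005, -0.01, -1.0]]
ft_force: [-24.5, -13.3, 25.1]
grip_width: 0.0486
```

Call:
jog_arm(
  travel=[
    [0.0005,-0.0001,0],
    [0.0005,0,0],
    [0,0,0],
    [0,0,0],
    [0,0,0],
  ],
  dr=[
    [0,0,0],
    [0,0,0],
    [0,0,0],
    [0,0,0],
    [0,0,0],
  ],
)

```text
time_s: 15.53
position: [0.4856, 0.1886, 0.0863]
tool_rot: [[0.106, 0.994, -0.01], [0.994, -0.106, -0.004], [-0.005, -0.01, -1.0]]
ft_force: [-23.6, -13.1, 25.5]
grip_width: 0.0484
```

Call:
jog_arm(
  travel=[
    [0,0,0.0005],
    [0,0,0.0005],
    [0,0,0],
    [0,0,0],
    [0,0,0],
  ],
  dr=[
    [0,0,0],
    [0,0,0],
    [0,0,0],
    [0,0,0],
    [0,0,0],
  ],
)

```text
time_s: 15.95
position: [0.4864, 0.1885, 0.0864]
tool_rot: [[0.106, 0.994, -0.009], [0.994, -0.106, -0.004], [-0.005, -0.009, -1.0]]
ft_force: [-17.0, -11.4, 13.8]
grip_width: 0.0488
```

```bash
python3 - <<'E'
from h import *
for n in("wrist","side"):
    i=get_image(n);cv2.imwrite(f"pics/j_{n}.png",i["color"][:,:,::-1])
crop(i,80,60,210,180,5,"pics/j_s.png")
s=observe();print(s["position"],s["tool_rot"],s["ft_force"],s["wrist_torque"])
E
```

```text
[0.48638041 0.18851329 0.08636666] [[ 0.10593949  0.99433039 -0.00915998]
 [ 0.99435937 -0.10598106 -0.00417731]
 [-0.00512441 -0.00866577 -0.99994932]] [-17.20998785 -13.39968713  13.74110282] [-1.96810347  2.82694095  0.04802003]
```

View pics/j_wrist.png

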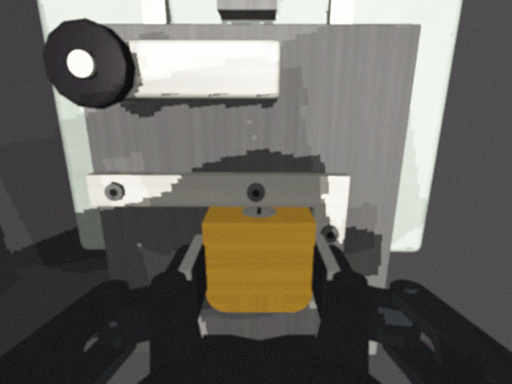

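View pics/j_s.png

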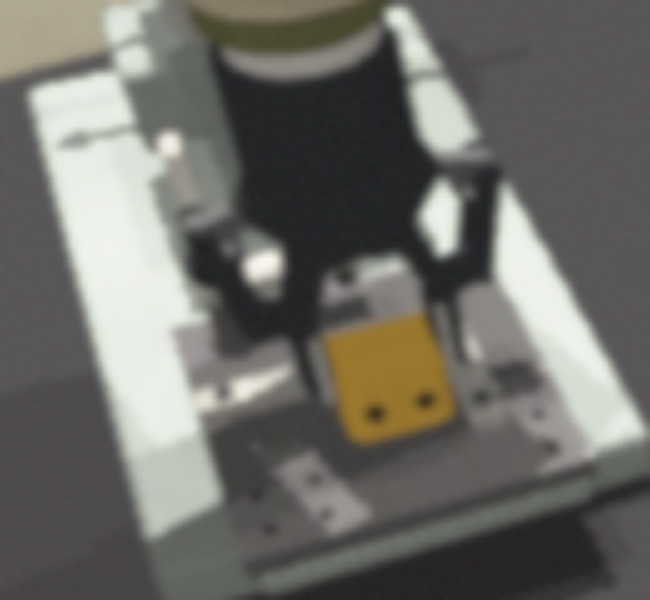

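Call:
jog_arm(
  travel=[
    [0,0,0.0005],
    [0,0,0.0002],
    [0,0,0],
    [0,0,0],
    [0,0,0],
  ],
  dr=[
    [0,0,0],
    [0,0,0],
    [0,0,0],
    [0,0,0],
    [0,0,0],
  ],
)

```text
time_s: 16.47
position: [0.4869, 0.1885, 0.0865]
tool_rot: [[0.106, 0.994, -0.009], [0.994, -0.106, -0.004], [-0.005, -0.008, -1.0]]
ft_force: [-13.6, -11.5, 5.7]
grip_width: 0.0488
```

Call:
jog_arm(
  travel=[
    [0.0005,-0.0001,0],
    [0.0005,0,0],
    [0,0,0],
    [0,0,0],
    [0,0,0],
  ],
  dr=[
    [0,0,0],
    [0,0,0],
    [0,0,0],
    [0,0,0],
    [0,0,0],
  ],
)

```text
time_s: 16.88
position: [0.4879, 0.1884, 0.0865]
tool_rot: [[0.106, 0.994, -0.009], [0.994, -0.106, -0.004], [-0.005, -0.008, -1.0]]
ft_force: [-13.0, -11.8, 6.8]
grip_width: 0.0487
```

Call:
jog_arm(
  travel=[
    [0.0005,-0.0001,0],
    [0.0005,0,0],
    [0,0,0],
    [0,0,0],
    [0,0,0],
  ],
  dr=[
    [0,0,0],
    [0,0,0],
    [0,0,0],
    [0,0,0],
    [0,0,0],
  ],
)

```text
time_s: 17.3
position: [0.4889, 0.1883, 0.0865]
tool_rot: [[0.106, 0.994, -0.009], [0.994, -0.106, -0.004], [-0.005, -0.008, -1.0]]
ft_force: [-13.6, -11.2, 5.4]
grip_width: 0.0488
```

Call:
jog_arm(
  travel=[
    [0.0005,-0.0001,0],
    [0.0005,0,0],
    [0,0,0],
    [0,0,0],
    [0,0,0],
  ],
  dr=[
    [0,0,0],
    [0,0,0],
    [0,0,0],
    [0,0,0],
    [0,0,0],
  ],
)

```text
time_s: 17.72
position: [0.4897, 0.1882, 0.0864]
tool_rot: [[0.106, 0.994, -0.009], [0.994, -0.106, -0.004], [-0.005, -0.009, -1.0]]
ft_force: [-14.9, -11.8, 6.2]
grip_width: 0.0484
```

Call:
jog_arm(
  travel=[
    [0.0005,-0.0001,0],
    [0.0005,0,0],
    [0,0,0],
    [0,0,0],
    [0,0,0],
  ],
  dr=[
    [0,0,0],
    [0,0,0],
    [0,0,0],
    [0,0,0],
    [0,0,0],
  ],
)

```text
time_s: 18.13
position: [0.4898, 0.1882, 0.0865]
tool_rot: [[0.106, 0.994, -0.011], [0.994, -0.106, -0.004], [-0.005, -0.011, -1.0]]
ft_force: [-18.2, -11.4, 9.6]
grip_width: 0.0484
```

Call:
jog_arm(
  travel=[
    [0.0005,0.0004,0],
    [0.0005,0.0004,0],
    [0.0005,0.0002,0],
    [0,0,0],
    [0,0,0],
    [0,0,0],
  ],
  dr=[
    [0,0,0],
    [0,0,0],
    [0,0,0],
    [0,0,0],
    [0,0,0],
    [0,0,0],
  ],
)

```text
time_s: 18.63
position: [0.4899, 0.1883, 0.0865]
tool_rot: [[0.106, 0.994, -0.015], [0.994, -0.106, -0.006], [-0.008, -0.014, -1.0]]
ft_force: [-24.4, -17.7, 14.3]
grip_width: 0.0484
```

```bash
python3 - <<'E'
from h import *
for n in("wrist","side"):
    i=get_image(n);cv2.imwrite(f"pics/k_{n}.png",i["color"][:,:,::-1])
    if n=="wrist":crop(i,80,150,370,330,2.7,"pics/k_w.png")
crop(i,80,60,210,180,5,"pics/k_s.png")
s=observe();print(s["position"],s["tool_rot"],s["ft_force"],s["wrist_torque"])
E
```

```text
[0.48984485 0.18822374 0.08650233] [[ 0.10603369  0.99425521 -0.0146095 ]
 [ 0.99433203 -0.10613408 -0.00627437]
 [-0.00778889 -0.0138614  -0.99987359]] [-24.37164225 -17.70939162  15.48400227] [-2.88555201  4.03912198 -0.16939698]
```

View pics/k_w.png

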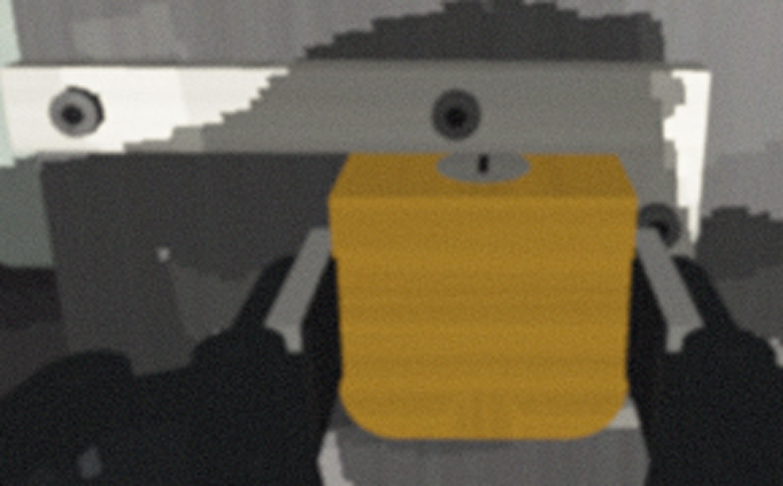

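View pics/k_s.png

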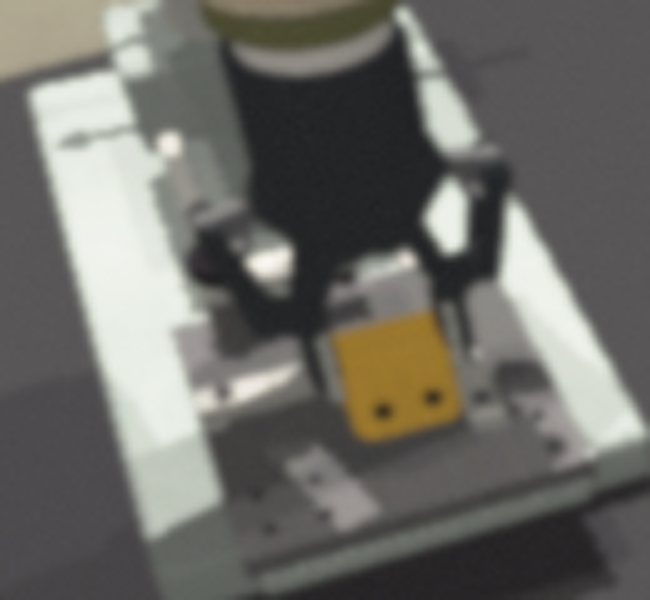

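Call:
jog_arm(
  travel=[
    [0,0,0.0005],
    [0,0,0.0003],
    [0,0,0],
    [0,0,0],
    [0,0,0],
    [0,0,0],
  ],
  dr=[
    [0,0,0],
    [0,0,0],
    [0,0,0],
    [0,0,0],
    [0,0,0],
    [0,0,0],
  ],
)

```text
time_s: 19.23
position: [0.4898, 0.1882, 0.0866]
tool_rot: [[0.106, 0.994, -0.015], [0.994, -0.106, -0.006], [-0.008, -0.014, -1.0]]
ft_force: [-21.8, -16.7, 8.7]
grip_width: 0.0487
```

```bash
python3 - <<'E'
from h import *
s=observe();print(s["position"],s["tool_rot"],s["ft_force"],s["wrist_torque"])
i=get_image("wrist")
crop(i,190,180,350,260,5,"pics/l.png")
h=np.clip(i["color"].astype(float)*1.0,0,255)
g=cv2.resize(np.clip(h[180:260,190:350,::-1]*2.5-60,0,255).astype(np.uint8),None,fx=5,fy=5,interpolation=cv2.INTER_CUBIC);cv2.imwrite("pics/l.png",g)
from numpy import *
a=radians(-6.15);ex=array([cos(a),sin(a),0]);ey=array([-sin(a),cos(a),0]);C=array([.5172,.2065,.075])
print(proj(i,C+[0,0,.008]),proj(i,C+.016*ex+.016*ey+[0,0,.008]),proj(i,C-.06*ey+[0,0,.008]))
E
```

```text
[0.4898349  0.18824284 0.08657364] [[ 0.10613797  0.99423513 -0.01520673]
 [ 0.99432066 -0.10624255 -0.00624049]
 [-0.00782012 -0.01445801 -0.9998649 ]] [-21.79736714 -16.68152389   8.73958055] [-2.80206199  3.63019705 -0.07792335]
[308.13020991 207.68915711] [342.23429151 177.2189541 ] [303.00828735 307.99237086]
```

View pics/l.png

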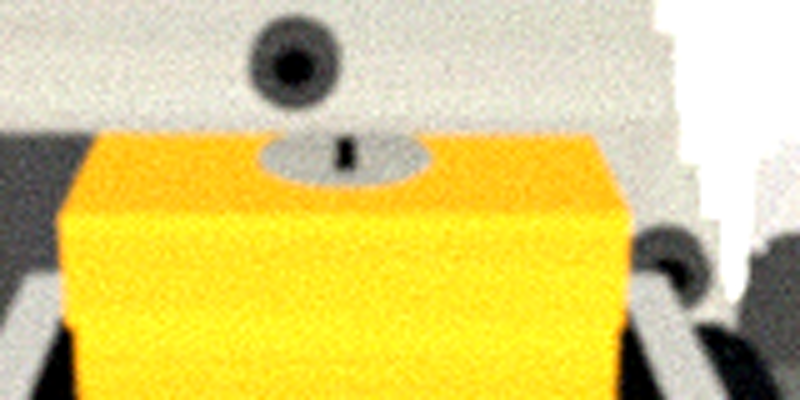

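Call:
jog_arm(
  travel=[
    [0,0,0],
    [0,0,0],
    [0,0,0],
    [0,0,0],
    [0,0,0],
    [0,0,0],
  ],
  dr=[
    [0.003,-0.008,0],
    [0.003,-0.007,0],
    [0,0,0],
    [0,0,0],
    [0,0,0],
    [0,0,0],
  ],
)

```text
time_s: 19.78
position: [0.4898, 0.1883, 0.0863]
tool_rot: [[0.106, 0.994, -0.001], [0.994, -0.106, -0.0], [-0.0, -0.001, -1.0]]
ft_force: [-21.7, -16.9, 4.8]
grip_width: 0.0485
```

Call:
jog_arm(
  travel=[
    [0,0,0],
    [0,0,0],
    [0,0,0],
    [0,0,0],
    [0,0,0],
    [0,0,0],
  ],
  dr=[
    [0,0,0],
    [0,0,0],
    [0,0,0],
    [0,0,0],
    [0,0,0],
    [0,0,0],
  ],
)

```text
time_s: 20.28
position: [0.4898, 0.1883, 0.0863]
tool_rot: [[0.106, 0.994, -0.001], [0.994, -0.106, -0.0], [-0.0, -0.001, -1.0]]
ft_force: [-21.8, -16.6, 6.6]
grip_width: 0.0484
```

```bash
python3 - <<'E'
from h import *
i=get_image("wrist");cv2.imwrite("pics/m.png",np.clip(i["color"][:,:,::-1]*1.6,0,255).astype(np.uint8))
i=get_image("top");cv2.imwrite("pics/n.png",i["color"][:,:,::-1])
s=observe();print(s["position"],s["ft_force"],s["wrist_torque"],s["grip_width"])
E
```

```text
[0.48978032 0.18825383 0.08631247] [-20.81638556 -17.05190019   6.85075118] [-2.78554703  3.72917694 -0.15558673] 0.04890899822597476
```

View pics/m.png

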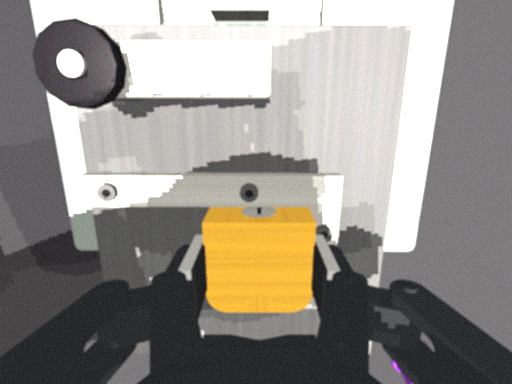

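View pics/n.png

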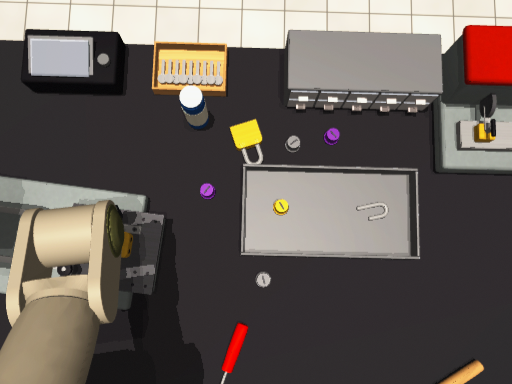

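The wrist view shows the key end flush on the long fence (row 207) and the right side against the end stop. In the top view, the padlock, can, shackle and cylinder haven't moved. I'm handing the job in.

```bash
python3 -c "
from rig import *
print(close_job());s=observe();print(s['position'],s['ft_force'],s['time_s'])"
```

```text
the job is handed in; nothing more can be done
None
the job is handed in; nothing more can be done
```

The lock body is out of the bin, flat on the fixture plate and pressed into the corner. The gripper is still holding it there so you can tighten the clamp. I handed the job in at about 20 s; no verdict is reported, so these are my own last checks:

- **Fences:** the arm is pushing with about 21 N towards the end stop and 17 N towards the long fence. These are wrist readings, so part of each may be plate friction rather than force on the fence. Extra push, and easing the downward pressure, no longer moved the body. The wrist picture shows no gap at either face.
- **Flatness:** the tool is vertical to within about 0.001 rad, at the height where the body first touched the plate. I did not measure the body's own tilt separately.
- **Grip:** the fingers read 48.5–49 mm on the 50 mm body, with the grip set to 60 N.
- **Other parts:** in the top view the shackle, cylinder, padlock and spray can look unmoved.

Sliding towards the end stop first dragged at about 24 N, with the tool tilted 0.01 rad. I eased the downward pressure to free it. Once the body was seated I corrected the tilt, which had grown to about 0.016 rad.

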